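# Clear the board, then rock the power module out of its clips

## Task

Clear the two yellow-lidded parts cases off the circuit board by stacking them squarely, long sides in line, one after the other onto the matching case standing on the bench. Then free the power module from its spring-clip socket by rocking it, not by pulling it straight out: lean it well over towards the blue clip until its red end springs up past the red clip, then lean it well over towards the red clip until its blue end is up past the blue clip and higher than the red end. Finish while still holding the module upright and still in the gripper, straight over its socket and just clear of it (about 2 cm above the clips); leave everything else on the bench where it is.

Things in the scene. Friction and masses are not known exactly. Their poses are not given: they have to be found in the camera images.
- case_a: closed parts case, a 44 x 64 x 30 mm box with grey body and yellow lid (44 mm along its own x, 64 mm along its own y, 30 mm high), about 0.12 kg; origin at the centre of its underside; starts on the circuit board beyond the red clip (board +y), its long side roughly along board y
- case_b: closed parts case, a 44 x 64 x 30 mm box with grey body and yellow lid (44 mm along its own x, 64 mm along its own y, 30 mm high), about 0.12 kg; origin at the centre of its underside; starts on the circuit board beyond the blue clip (board -y), its long side roughly along board y
- case_c: closed parts case, a 44 x 64 x 30 mm box with grey body and yellow lid (44 mm along its own x, 64 mm along its own y, 30 mm high), about 0.15 kg; origin at the centre of its underside; stands alone on the bench, foot of the column
- board: green circuit board, 180 (x) x 300 (y) mm, on a slightly larger black rest, fixed to the bench; origin on the bench under its centre, green top face 26 mm above the bench; components up to 14 mm high stand only more than 70 mm from its middle line in x and within 60 mm of the middle in y
- socket (a point): centre of the socket's floor, mid-board, 30 mm above the bench; axes as the board's. White guide rails 60 mm long along y stand at x = +-16 to +-21 mm, 20 mm high above this floor, with about 1.2 mm play each side of the module; lips 4 mm high stop its foot at y = +-37 mm. A red clip stands at +y, a blue clip at -y
- module: power module, 0.2 kg, seated in the socket, axes as the board's: black body 30 (x) x 72 (y) x 34 mm high, red band at its +y end, blue band at its -y end; on it an aluminium grip block 26 (x) x 44 (y) mm, 34 to 74 mm above the origin. Origin: centre of its underside. At each y end a steel nub (radius 5 mm, 11 mm up) is caught under that side's clip
- clip_red (a joint): red spring clip, 30 mm wide, spanning y = 37 to 55 mm from the socket centre (to 62 mm sprung back), top 24 mm above the socket floor; value: how far (m) it is sprung outward, 0 at rest. The module's end is over its round polished nose when pulled up 8 mm, past it at 14 mm; that takes about 15 to 20 N upward at that end; pressed back down the end snaps in again
- clip_blue (a joint): blue spring clip, the mirror image of the red one on the -y side; value: how far (m) it is sprung outward, 0 at rest
- red_end (a point): on the module: middle of the lower edge at its red (+y) end, 36 mm from the module's origin
- blue_end (a point): on the module: middle of the lower edge at its blue (-y) end, 36 mm from the module's origin
- meter: orange multimeter, 150 x 78 x 43 mm, lying on the bench; bystander; origin under its centre
- spool: bare metal solder spool, 52 mm across, 50 mm high, standing on the bench; bystander; origin under its centre
- flux: small amber bottle with white cap, 36 mm across, 75 mm high; bystander; origin under its centre
- driver: blue-handled screwdriver lying on the bench; bystander; origin under its middle

How it is judged:
By the outcome, as a careful person would: the job done as asked, in the order asked, and still so for the second after the job is handed in, while the arm keeps its last pose, push and grip.
It also fails if it takes over 67 s, if anything falls off the work surface, if the arm or the gripper's body presses on something with over 40 N, if the wrist force passes 120 N, or if a joint passes its speed limit or range.

## Robot

A 7-joint arm with a two-finger parallel gripper is mounted at the origin on the work surface. World frame = base frame: x ahead of the robot, y to its left, z up, the work surface at z = 0. Lengths are in m, angles in rad, forces in N, time in s.
With the tool pointing down it reaches from about 0.4 to 0.85 m from the base axis. Payload 10.4 kg.
Tool frame: the origin (TCP) lies midway between the tips of the shut fingers; the grasp point (between the pads) lies 19 mm behind it; z points along the fingers, y is the line along which they close (so a half turn about z gives the same grasp; the last joint's range is limited). The gripper opens to 87 mm and grips with 3 to 60 N. Pads are 19 mm wide; open, the fingers measure 117 mm over their backs; the gripper's body (75 mm by 190 mm) begins 51 mm behind the grasp point.
Start: joints at [1.308, 0.332, -0.065, 1.46, 0.022, 1.35, -0.088], TCP at [0.148, -0.607, 0.223] pointing down, gripper open.
Joint ranges: [-2.6, 2.6], [-0.5, 2.12], [-1.47, 1.34], [0.16, 2.42], [-1.27, 4.41], [0.06, 2.06], [-2.6, 2.6]. Speed limits (rad/s): [2.22, 2.22, 2.79, 2.79, 3.14, 3.14, 3.14].

## Interface

Orientations are given as a unit quaternion [x, y, z, w].
In Python, from bench import sensors, eyes, order gives the robot as it stands.
- The arm moves only by the tool arm_command, never from a script. Its argument "steps" is a list of rows, each an object with "rot": the turn, a rotation vector about the world's x, y, z in degrees, a list of three; "slide": the shift along the world's x, y, z in m, a list of three; "grip": the opening, from 0 (shut) to 1 (fully open). A call has exactly 8 rows; each row shifts and turns the commanded pose from where the row before left it; what a row does not reach is not made up. A row lasts 1/8 s, in which the tool goes at most 62.5 mm and 10.7 degrees, less where a joint would pass 70% of its speed; a pose out of reach is approached as far as the arm can. A call with a gripper value outside its range is refused whole. The fingers move at their own pace and stop on an object; "newtons" is the grip in N (left out, the last holds). Time passes only in rows, so rows that do not move let the fingers close, or fill a call up. It gives the time, the measured TCP pose, the force, the opening and the grip force at its end, in the units of the state.
- sensors.read_state(): the state, without advancing time (a new reading comes with each control period).
- eyes.camera(name): name is "side" or "top" or "wrist"; returns a dict with "pixels" (384x512x3 uint8, red, green, blue), "intrinsics" (3x3 intrinsics, pixels), "k1" (the pictures are not rectified: a ray, as slopes to the right and down, at radius r is drawn at 1 + k1 r^2 times it, then the intrinsics apply), "pose" (4x4, takes a point from camera to world coordinates). Camera axes: x right, y down, z forward; pixel columns grow to the right and rows downward; lengths in m; the calibration is good to about 2 mm. A picture is of the moment at which its call begins. There is no depth.
- order.close_job(): hands the job in; it is judged then, once.
Trained networks look in a picture, given as the dict that the camera call returned (one of the last four; its "shot" number tells which), for a name from the list of things; names that differ only in an ending like _2 or _b are one class to them, and where a whole thing is asked for, a point or a joint stands for the part that bears it (a point fixed in the world has none). Each returns a list of dicts, best first, with "conf" (0 to 1); they miss things now and then, are a little off and sometimes report something else, mostly with a low value. They report only what shows in the picture. A call takes as long as a camera call.
- eyes.look_for(name, picture): "bbox" ([left, top, right, bottom] in pixels, round what is visible of it).
The state is a dict: "time": time; "joint_positions": joint angles; "joint_vel": joint speeds; "joint_torque": joint torques, N m; "ee_pos": TCP position; "eef_rot": TCP orientation; "ft_force": force on the tool from outside, world axes, zero at the start; "torque": the same for the moment, N m; "width": finger opening in m; "grip_force": force on a finger pad.
Only numpy, scipy, OpenCV 4.12 (cv2) and the standard library are available. Lean on these libraries where they do the work, as an engineer would, in place of code of your own. Each camera call takes 0.05 s, during which the arm holds its last target. There are 200 camera calls.

## Working session

There is one attempt and no reset: what is moved stays moved. The work goes in short steps, Python scripts to look and compute and a tool call to move; the robot and the scene stay as the last step left them, time stands still between calls to the robot, and variables do not carry over. Pictures are saved under pics/ and viewed, at most 10 in all, crops included, and the job is handed in when it is done.

Besides the shell and the picture viewer there is one more tool, called after "Call:" as a command line: name --argument value ..., lists and objects as JSON in quotes. arm_command: Moves the arm, as the interface text tells. Its arguments: {"type":"object","properties":{"steps":{"type":"array","items":{"type":"object","properties":{"rot":{"type":"array","items":{"type":"number"}},"slide":{"type":"array","items":{"type":"number"}},"grip":{"type":"number"}}}},"newtons":{"type":"number"}},"required":["steps"]}

```bash
ls; mkdir -p pics
cat > h.py <<'E'
import numpy as np, cv2
from bench import sensors, eyes, order
def save(c,name,crop=None,scale=1):
    p=c["pixels"][:,:,::-1]
    if crop: p=p[crop[1]:crop[3],crop[0]:crop[2]]
    cv2.imwrite("pics/"+name,cv2.resize(p,None,fx=scale,fy=scale,interpolation=cv2.INTER_CUBIC))
def ray(c,u,v):
    K=np.array(c["intrinsics"]);d=np.array([(u-K[0,2])/K[0,0],(v-K[1,2])/K[1,1]]);s=d.copy()
    for _ in range(30): s=d/(1+c["k1"]*(s@s))
    T=np.array(c["pose"]);return T[:3,3],T[:3,:3]@np.array([s[0],s[1],1])
def onz(c,u,v,z):
    o,d=ray(c,u,v);return o+d*(z-o[2])/d[2]
def proj(c,P):
    T=np.array(c["pose"]);p=(np.atleast_2d(P)-T[:3,3])@T[:3,:3];s=p[:,:2]/p[:,2:]
    s=s*(1+c["k1"]*(s**2).sum(1,keepdims=True));K=np.array(c["intrinsics"])
    return s*[K[0,0],K[1,1]]+K[:2,2]
E
python3 - <<'E'
from h import *
np.set_printoptions(precision=3,suppress=True)
for n in ["top","side","wrist"]:
    c=eyes.camera(n);save(c,n+"0.png",scale=1.5);print(n,np.array(c["pose"]),c["k1"],np.array(c["intrinsics"])[0])
    for k in ["case_a","board","module","meter","spool","flux","driver","clip_red","clip_blue"]:
        print(k,[(np.round(r["bbox"]),round(r["conf"],2)) for r in eyes.look_for(k,c)][:4])
print(sensors.read_state())
E
```

```text
pics
top [[-0.013 -0.982  0.187  0.232]
 [-1.     0.014  0.007  0.004]
 [-0.01  -0.187 -0.982  1.272]
 [ 0.     0.     0.     1.   ]] 0.05059672524147474 [438.187   0.    255.982]
case_a [(array([186., 154., 214., 174.]), 0.81), (array([258., 173., 284., 193.]), 0.78), (array([333., 137., 363., 162.]), 0.56), (array([215., 171., 226., 177.]), 0.34)]
board [(array([175., 134., 294., 222.]), 0.73), (array([174., 242., 188., 255.]), 0.33)]
module [(array([219., 165., 248., 183.]), 0.82), (array([177., 133., 295., 220.]), 0.19)]
meter [(array([ 92., 150., 137., 205.]), 0.71), (array([250., 173., 256., 186.]), 0.4)]
spool [(array([342., 182., 364., 205.]), 0.52), (array([334., 137., 363., 161.]), 0.27)]
flux [(array([174., 244., 189., 256.]), 0.63), (array([176., 136., 298., 218.]), 0.27)]
driver [(array([368., 231., 434., 247.]), 0.63)]
clip_red [(array([216., 167., 224., 175.]), 0.37), (array([341., 184., 360., 205.]), 0.29)]
clip_blue [(array([246., 173., 258., 188.]), 0.42)]
side [[-0.988 -0.099  0.115  0.326]
 [-0.152  0.71  -0.688  0.766]
 [-0.013 -0.697 -0.717  0.83 ]
 [ 0.     0. 
[... 730 characters left out ...]
 -0.591]
 [ 0.001  0.254 -0.967  0.384]
 [ 0.     0.     0.     1.   ]] 0.014636537259443479 [332.329   0.    256.649]
case_a []
board []
module []
meter []
spool []
flux []
driver []
clip_red []
clip_blue []
{'time': 1.5, 'joint_positions': array([ 1.308,  0.332, -0.065,  1.46 ,  0.022,  1.35 , -0.088]), 'joint_vel': array([-0.001,  0.   , -0.   , -0.001, -0.   , -0.001,  0.001]), 'joint_torque': array([  0.   , -62.303,   0.025, -39.012,  -0.061,   0.032,   0.   ]), 'ee_pos': array([ 0.148, -0.607,  0.223]), 'eef_rot': array([0.993, 0.12 , 0.   , 0.   ]), 'ft_force': array([ 0.599, -0.042,  0.251]), 'torque': array([-0.008,  0.025,  0.014]), 'grip_force': 0.0, 'width': 0.08717348051993226}
```

View pics/top0.png

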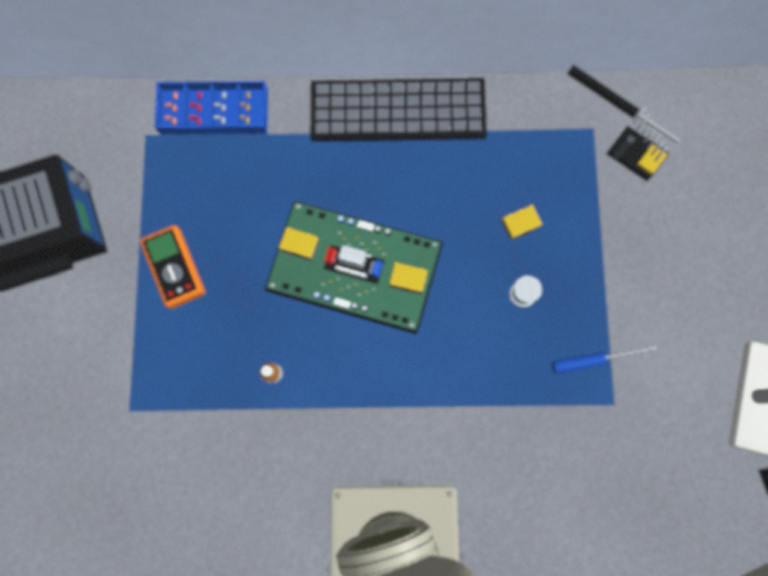

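View pics/side0.png

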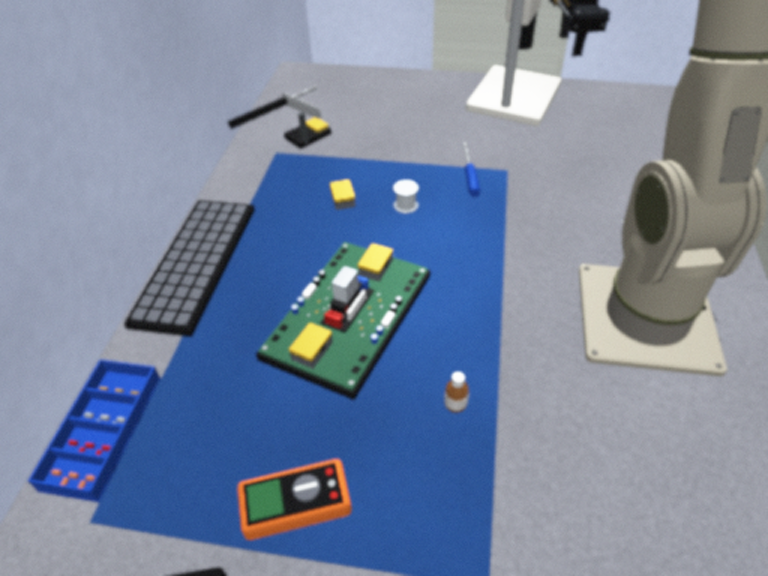

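```bash
cat >> h.py <<'E'
def lids(c,zs_fn,minA=60,show=False):
    hsv=cv2.cvtColor(c["pixels"],cv2.COLOR_RGB2HSV)
    m=cv2.inRange(hsv,(18,110,90),(36,255,255))
    n,l,st,ce=cv2.connectedComponentsWithStats(m)
    out=[]
    for i in range(1,n):
        if st[i,4]<minA: continue
        cs,_=cv2.findContours((l==i).astype('uint8'),0,cv2.CHAIN_APPROX_NONE)
        z=zs_fn(*ce[i]); 
        P=np.array([onz(c,u,v,z)[:2] for u,v in cs[0][:,0]])
        (x,y),(w,h),a=cv2.minAreaRect((P*1000).astype('float32'))
        if w>h: w,h,a=h,w,a+90   # a: angle of short side
        out.append((np.round(ce[i],1),st[i,4],np.round([x,y],1),round(w,1),round(h,1),round((a+90)%180,1)))
    return out
E
python3 - <<'E'
from h import *
np.set_printoptions(precision=4,suppress=True)
c=eyes.camera("top")
for r in lids(c,lambda u,v:.030 if u>300 else .056): print(r)
# board corners at z=.026 (green)
hsv=cv2.cvtColor(c["pixels"],cv2.COLOR_RGB2HSV)
def blob(m,z,minA=20):
    n,l,st,ce=cv2.connectedComponentsWithStats(m)
    for i in range(1,n):
        if st[i,4]>minA and 150<ce[i][0]<380 and 110<ce[i][1]<260: print(np.round(ce[i],1),st[i,4],onz(c,*ce[i],z))
print("red");blob(cv2.inRange(hsv,(0,150,60),(6,255,255))|cv2.inRange(hsv,(172,150,60),(180,255,255)),.06)
m=cv2.inRange(hsv,(40,60,20),(90,255,255));m[:100]=0;m[260:]=0;m[:,:150]=0;m[:,320:]=0
cs,_=cv2.findContours(m,0,1);k=max(cs,key=cv2.contourArea)
k=cv2.convexHull(k)[:,0];P=np.array([onz(c,u,v,.026)[:2] for u,v in k])*1000
print("board",cv2.minAreaRect(P.astype('float32')))
s=eyes.camera("side")
print("side")
for r in lids(s,lambda u,v:.030 if v<150 else .056): print(r)
E
```

```text
(array([433.8, 106.2]), np.int32(211), array([ 737.7, -517.4]), 37.8, 53.8, 141.6)
(array([347.7, 147.4]), np.int32(320), array([ 615.1, -258. ]), 44.8, 64.0, 112.8)
(array([198.6, 161.4]), np.int32(359), array([572.3, 176.1]), 47.1, 65.4, 71.6)
(array([272. , 184.5]), np.int32(370), array([501.4, -32.9]), 46.5, 65.6, 74.9)
red
[220.  169.9] 56 [0.5453 0.1145 0.06  ]
board ((532.8330078125, 71.46745300292969), (301.510498046875, 183.45379638671875), 73.07080078125)
side
(array([210.6,  83. ]), np.int32(93), array([ 735.1, -506.4]), 41.2, 61.9, 139.6)
(array([227.8, 127.5]), np.int32(174), array([ 613.1, -250.5]), 42.5, 72.1, 111.6)
(array([249.6, 172.6]), np.int32(282), array([499.4, -25.8]), 47.6, 69.0, 75.8)
(array([206.5, 227.5]), np.int32(436), array([569.9, 180.7]), 48.9, 70.2, 72.2)
```

Call:
arm_command --steps '[{"slide": [0.03,0.05,0],"rot": [0,0,5],"grip": 1},{"slide": [0.03,0.05,0],"rot": [0,0,5],"grip": 1},{"slide": [0.03,0.05,0],"rot": [0,0,5],"grip": 1},{"slide": [0.03,0.05,0],"rot": [0,0,5],"grip": 1},{"slide": [0.03,0.05,0],"rot": [0,0,5],"grip": 1},{"slide": [0.03,0.05,0],"rot": [0,0,5],"grip": 1},{"slide": [0.03,0.05,0],"rot": [0,0,5],"grip": 1},{"slide": [0.03,0.05,0],"rot": [0,0,5],"grip": 1}]'

```text
time: 2.6
ee_pos: [0.3892, -0.2055, 0.2229]
eef_rot: [0.891, 0.453, 0.0, 0.001]
ft_force: [1.2, -0.0, 0.7]
width: 0.0869
grip_force: 0.0
```

Call:
arm_command --steps '[{"slide": [0.028,0.044,0],"rot": [0,0,5],"grip": 1},{"slide": [0.028,0.044,0],"rot": [0,0,5],"grip": 1},{"slide": [0.028,0.044,0],"rot": [0,0,5],"grip": 1},{"slide": [0.028,0.044,0],"rot": [0,0,6],"grip": 1},{"slide": [0,0,-0.02],"grip": 1},{"slide": [0,0,-0.02],"grip": 1},{"slide": [0,0,-0.01],"grip": 1},{"slide": [0,0,0],"grip": 1}]'

```text
schema error: expected keys rot, slide, grip
```

```bash
cat > w.py <<'E'
from h import *
import sys
np.set_printoptions(precision=4,suppress=True)
s=sensors.read_state();print(s["time"],s["ee_pos"],s["eef_rot"],s["ft_force"],s["width"])
from scipy.spatial.transform import Rotation as R
y=R.from_quat(s["eef_rot"]).as_matrix()[:,1];print("close angle",np.degrees(np.arctan2(y[1],y[0])))
c=eyes.camera("wrist");save(c,sys.argv[1]+".png",scale=1.4)
z=float(sys.argv[2])
for r in lids(c,lambda u,v:z,minA=400): print(r)
E
python3 w.py w1 .056
```

```text
2.6 [ 0.3892 -0.2055  0.2229] [0.8914 0.4532 0.0001 0.0005] [ 1.2172 -0.0272  0.6666] 0.08688013946290601
close angle -36.10631516831361
(array([466.2,  72.9]), np.int32(3028), array([ 602.8, -244.4]), 41.8, 61.3, 113.4)
(array([ 64.6, 264.8]), np.int32(1066), array([ 165.1, -167.3]), 33.9, 74.8, 39.6)
(array([449.2, 264.6]), np.int32(1004), array([ 496. , -409.1]), 33.2, 74.8, 68.4)
(array([381.1, 315.1]), np.int32(3811), array([ 397.3, -412. ]), 21.9, 320.0, 144.3)
```

Call:
arm_command --steps '[{"slide": [0.028,0.044,0],"rot": [0,0,5],"grip": 1},{"slide": [0.028,0.044,0],"rot": [0,0,5],"grip": 1},{"slide": [0.028,0.044,0],"rot": [0,0,5],"grip": 1},{"slide": [0.028,0.044,0],"rot": [0,0,6],"grip": 1},{"slide": [0,0,-0.02],"rot": [0,0,0],"grip": 1},{"slide": [0,0,-0.02],"rot": [0,0,0],"grip": 1},{"slide": [0,0,-0.01],"rot": [0,0,0],"grip": 1},{"slide": [0,0,0],"rot": [0,0,0],"grip": 1}]'

```text
time: 3.65
ee_pos: [0.5002, -0.0314, 0.1723]
eef_rot: [0.795, 0.607, -0.0, -0.0]
ft_force: [0.0, 0.2, 0.7]
width: 0.0867
grip_force: 0.0
```

```bash
python3 w.py w1 .056
```

```text
3.65 [ 0.5002 -0.0314  0.1723] [ 0.7949  0.6068 -0.0003 -0.0003] [0.0006 0.2079 0.7324] 0.08674051708508879
close angle -15.283149638225156
(array([260. , 184.6]), np.int32(3689), array([503.3, -33. ]), 43.7, 64.4, 75.4)
(array([ 64.5, 264.7]), np.int32(1042), array([313.7, -58.4]), 28.3, 63.1, 61.6)
(array([449. , 264.2]), np.int32(986), array([ 648.4, -149.8]), 28.0, 63.2, 89.3)
(array([381.2, 315.1]), np.int32(3811), array([ 571.6, -182. ]), 18.5, 269.4, 165.2)
```

View pics/w1.png

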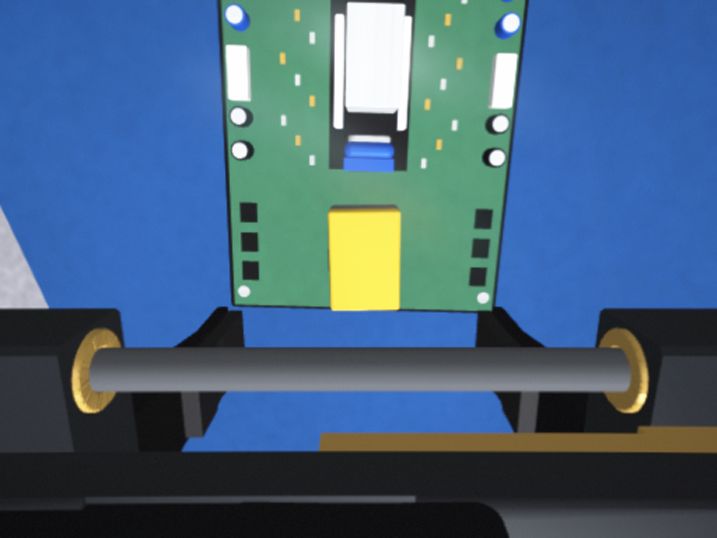

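Call:
arm_command --steps '[{"slide": [0.003,-0.0015,-0.028],"rot": [0,0,0.7],"grip": 1},{"slide": [0,0,-0.028],"rot": [0,0,0],"grip": 1},{"slide": [0,0,-0.028],"rot": [0,0,0],"grip": 1},{"slide": [0,0,-0.028],"rot": [0,0,0],"grip": 1},{"slide": [0,0,-0.018],"rot": [0,0,0],"grip": 1},{"slide": [0,0,-0.01],"rot": [0,0,0],"grip": 0.8},{"slide": [0,0,0],"rot": [0,0,0],"grip": 0.3},{"slide": [0,0,0],"rot": [0,0,0],"grip": 0.3}]' --newtons 20

```text
time: 4.7
ee_pos: [0.5041, -0.0326, 0.0334]
eef_rot: [0.791, 0.612, 0.0, 0.001]
ft_force: [0.1, -0.3, -0.0]
width: 0.0647
grip_force: 0.0
```

Call:
arm_command --steps '[{"slide": [0,0,0],"rot": [0,0,0],"grip": 0.3},{"slide": [0,0,0],"rot": [0,0,0],"grip": 0.3},{"slide": [0,0,0],"rot": [0,0,0],"grip": 0.3},{"slide": [0,0,0],"rot": [0,0,0],"grip": 0.3},{"slide": [0,0,0],"rot": [0,0,0],"grip": 0.3},{"slide": [0,0,0.01],"rot": [0,0,0],"grip": 0.3},{"slide": [0,0,0.025],"rot": [0,0,0],"grip": 0.3},{"slide": [0,0,0.035],"rot": [0,0,0],"grip": 0.3}]'

```text
time: 5.7
ee_pos: [0.5027, -0.0325, 0.1031]
eef_rot: [0.791, 0.612, -0.0, -0.001]
ft_force: [0.2, -1.9, -0.5]
width: 0.0433
grip_force: 20.0
```

Call:
arm_command --steps '[{"slide": [0.0175,-0.03,0.02],"rot": [0,0,4.75],"grip": 0.3},{"slide": [0.0175,-0.037,0.02],"rot": [0,0,4.75],"grip": 0.3},{"slide": [0.0175,-0.037,0.02],"rot": [0,0,4.75],"grip": 0.3},{"slide": [0.0175,-0.037,0.01],"rot": [0,0,4.75],"grip": 0.3},{"slide": [0.0175,-0.037,0],"rot": [0,0,4.75],"grip": 0.3},{"slide": [0.0175,-0.037,0],"rot": [0,0,4.75],"grip": 0.3},{"slide": [0.0175,-0.037,0],"rot": [0,0,4.75],"grip": 0.3},{"slide": [0.0175,-0.037,0],"rot": [0,0,4.75],"grip": 0.3}]'

```text
time: 6.7
ee_pos: [0.6437, -0.3228, 0.1729]
eef_rot: [0.548, 0.837, 0.0, -0.0]
ft_force: [0.8, 0.0, -0.6]
width: 0.0434
grip_force: 20.0
```

Call:
arm_command --steps '[{"slide": [0,0,0],"rot": [0,0,0],"grip": 0.3},{"slide": [0,0,0],"rot": [0,0,0],"grip": 0.3},{"slide": [0,0,0],"rot": [0,0,0],"grip": 0.3},{"slide": [0,0,0],"rot": [0,0,0],"grip": 0.3},{"slide": [0,0,0],"rot": [0,0,0],"grip": 0.3},{"slide": [0,0,0],"rot": [0,0,0],"grip": 0.3},{"slide": [0,0,0],"rot": [0,0,0],"grip": 0.3},{"slide": [0,0,0],"rot": [0,0,0],"grip": 0.3}]'

```text
time: 7.7
ee_pos: [0.6434, -0.3216, 0.1726]
eef_rot: [0.549, 0.836, 0.0, -0.0]
ft_force: [-0.7, -0.9, -0.7]
width: 0.044
grip_force: 20.0
```

```bash
python3 w.py w2 .030
```

```text
7.7 [ 0.6434 -0.3216  0.1726] [ 0.5488  0.836   0.     -0.    ] [-0.6681 -0.9345 -0.7261] 0.04401231166236685
close angle 23.436139239738853
(array([257.1, 103.4]), np.int32(3581), array([ 617.9, -260.2]), 43.1, 62.6, 112.9)
(array([256.5, 219. ]), np.int32(5734), array([ 660.3, -359.5]), 59.5, 95.5, 23.4)
(array([151.1, 264.6]), np.int32(637), array([ 583.7, -445.3]), 18.8, 66.4, 106.4)
(array([361.9, 264.1]), np.int32(638), array([ 775.6, -362.2]), 18.5, 66.2, 119.0)
(array([306.6, 307.4]), np.int32(8261), array([ 755.9, -414.9]), 49.6, 401.2, 23.2)
```

View pics/w2.png

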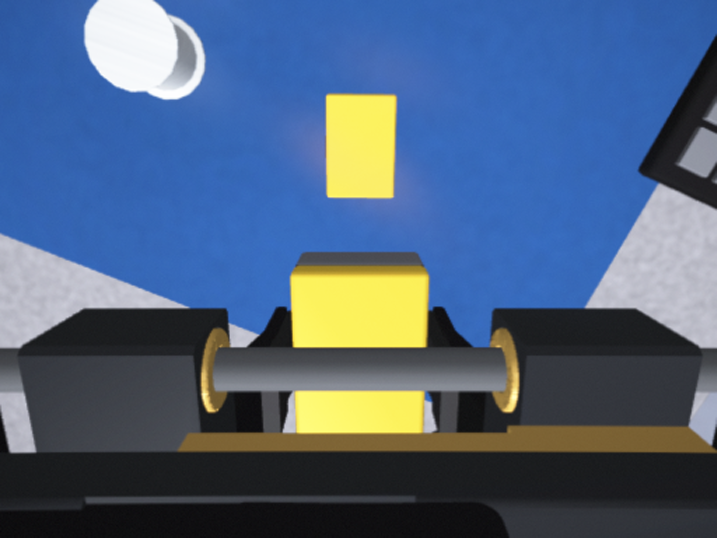

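Call:
arm_command --steps '[{"slide": [-0.0085,0.0205,0],"rot": [0,0,-0.5],"grip": 0.3},{"slide": [-0.0085,0.0205,0],"rot": [0,0,0],"grip": 0.3},{"slide": [-0.0085,0.0205,0],"rot": [0,0,0],"grip": 0.3},{"slide": [0,0,-0.03],"rot": [0,0,0],"grip": 0.3},{"slide": [0,0,-0.03],"rot": [0,0,0],"grip": 0.3},{"slide": [0,0,-0.025],"rot": [0,0,0],"grip": 0.3},{"slide": [0,0,0],"rot": [0,0,0],"grip": 0.3},{"slide": [0,0,0],"rot": [0,0,0],"grip": 0.3}]'

```text
time: 8.75
ee_pos: [0.6186, -0.2602, 0.0888]
eef_rot: [0.552, 0.834, 0.0, 0.001]
ft_force: [-0.0, 0.0, -0.4]
width: 0.044
grip_force: 20.0
```

Run:
```python
from h import *
s=sensors.read_state();p=s["ee_pos"];print(p,s["ft_force"])
c=eyes.camera("wrist")
pix=c["pixels"];hsv=cv2.cvtColor(pix,cv2.COLOR_RGB2HSV)
m=cv2.inRange(hsv,(18,110,90),(36,255,255))
col=m[:,250:265].mean(1)>128;print("yellow rows",np.where(np.diff(col.astype(int)))[0])
d=np.array([np.cos(np.radians(112.9)),np.sin(np.radians(112.9))])
for v in (186,188,190,192,194):
    q=onz(c,257,v,p[2]+.024);print(v,(q[:2]-p[:2])@d*1000)
row=m[215];print("row215",np.where(np.diff(row.astype(int)))[0])
for u in np.where(np.diff(row.astype(int)))[0]:
    q=onz(c,u+.5,215,p[2]+.024);print(u,(q[:2]-p[:2])@[-d[1],d[0]]*1000)
```

```text
[ 0.61859856 -0.26021091  0.08882601] [-0.01048831  0.00047918 -0.44469209]
yellow rows [156 179 189 248 278 321]
186 34.458136016870995
188 33.5768380445503
190 32.69272377086316
192 31.805782499971965
194 30.916003485554146
row215 [207 305]
207 21.14501630248672
305 -21.61296947575509
```

Run:
```python
from h import *
s=sensors.read_state();p=s["ee_pos"]
c=eyes.camera("wrist")
hsv=cv2.cvtColor(c["pixels"],cv2.COLOR_RGB2HSV)
m=cv2.inRange(hsv,(18,110,90),(36,255,255))
d=np.array([np.cos(np.radians(112.9)),np.sin(np.radians(112.9))])
for u0 in (230,257,280):
    v=np.where(np.diff((m[:,u0]>0).astype(int)))[0][0]+.5;q=onz(c,u0,v,.03);print(v,(q[:2]-p[:2])@d*1000)
for v in (163,172):
  for u in np.where(np.diff(m[v].astype(int)))[0]:
    q=onz(c,u+.5,v,.03);print(v,u,(q[:2]-p[:2])@[-d[1],d[0]]*1000)
```

```text
156.5 33.64830184675679
156.5 33.66053256959724
156.5 33.667575204818554
163 222 22.45614987476827
163 286 -20.550578743609915
172 222 22.61401601515875
172 286 -20.700106779487324
```

Call:
arm_command --steps '[{"slide": [-0.0013,0.0003,-0.02],"rot": [0,0,0],"grip": 0.3},{"slide": [0,0,-0.02],"rot": [0,0,0],"grip": 0.3},{"slide": [0,0,-0.007],"rot": [0,0,0],"grip": 0.3},{"slide": [0,0,-0.004],"rot": [0,0,0],"grip": 0.3},{"slide": [0,0,0],"rot": [0,0,0],"grip": 0.3},{"slide": [0,0,0],"rot": [0,0,0],"grip": 0.3},{"slide": [0,0,0],"rot": [0,0,0],"grip": 0.3},{"slide": [0,0,0],"rot": [0,0,0],"grip": 0.3}]'

```text
time: 9.85
ee_pos: [0.6169, -0.2598, 0.037]
eef_rot: [0.552, 0.834, 0.0, 0.0]
ft_force: [-2.6, 0.5, 6.0]
width: 0.044
grip_force: 20.0
```

Call:
arm_command --steps '[{"slide": [0,0,0],"rot": [0,0,0],"grip": 0.7},{"slide": [0,0,0],"rot": [0,0,0],"grip": 0.7},{"slide": [0,0,0],"rot": [0,0,0],"grip": 0.7},{"slide": [0,0,0],"rot": [0,0,0],"grip": 0.7},{"slide": [0,0,0.02],"rot": [0,0,0],"grip": 0.7},{"slide": [0,0,0.03],"rot": [0,0,0],"grip": 1},{"slide": [0,0,0.045],"rot": [0,0,0],"grip": 1},{"slide": [0,0,0.05],"rot": [0,0,0],"grip": 1}]'

```text
time: 10.85
ee_pos: [0.6166, -0.2596, 0.1843]
eef_rot: [0.552, 0.834, 0.0, 0.0]
ft_force: [0.5, 0.6, 0.5]
width: 0.0822
grip_force: 0.0
```

Call:
arm_command --steps '[{"slide": [-0.006,0.055,0],"rot": [0,0,-5.2],"grip": 1},{"slide": [-0.006,0.055,0],"rot": [0,0,-5.2],"grip": 1},{"slide": [-0.006,0.055,0],"rot": [0,0,-5.2],"grip": 1},{"slide": [-0.006,0.055,0],"rot": [0,0,-5.2],"grip": 1},{"slide": [-0.006,0.055,0],"rot": [0,0,-5.2],"grip": 1},{"slide": [-0.006,0.055,0],"rot": [0,0,-5.2],"grip": 1},{"slide": [-0.006,0.055,0],"rot": [0,0,-5.2],"grip": 1},{"slide": [-0.003,0.051,0],"rot": [0,0,-4.9],"grip": 1}]'

```text
time: 11.85
ee_pos: [0.5714, 0.1784, 0.1834]
eef_rot: [0.812, 0.584, 0.001, 0.001]
ft_force: [-0.1, -0.5, -0.2]
width: 0.0868
grip_force: 0.0
```

Call:
arm_command --steps '[{"slide": [0,0,0],"rot": [0,0,0],"grip": 1},{"slide": [0,0,0],"rot": [0,0,0],"grip": 1},{"slide": [0,0,0],"rot": [0,0,0],"grip": 1},{"slide": [0,0,0],"rot": [0,0,0],"grip": 1},{"slide": [0,0,0],"rot": [0,0,0],"grip": 1},{"slide": [0,0,0],"rot": [0,0,0],"grip": 1},{"slide": [0,0,0],"rot": [0,0,0],"grip": 1},{"slide": [0,0,0],"rot": [0,0,0],"grip": 1}]'

```text
time: 12.85
ee_pos: [0.5717, 0.1762, 0.1816]
eef_rot: [0.811, 0.585, 0.0, 0.0]
ft_force: [0.1, 0.2, 1.0]
width: 0.0872
grip_force: 0.0
```

```bash
python3 w.py w3 .056
python3 - <<'E'
from h import *
c=eyes.camera("top")
for r in lids(c,lambda u,v:.060 if u>300 else .056): print(r)
E
```

```text
12.85 [0.5717 0.1762 0.1816] [0.8108 0.5853 0.     0.    ] [0.0629 0.1532 1.01  ] 0.08723922290160789
close angle -18.356955610246306
(array([258.5, 179.7]), np.int32(3492), array([574.4, 176.9]), 43.8, 63.8, 71.5)
(array([ 64.5, 264.7]), np.int32(1049), array([377.2, 156.5]), 29.2, 65.2, 58.6)
(array([449. , 264.2]), np.int32(990), array([717.4,  43.5]), 29.0, 65.3, 86.2)
(array([380.7, 315.1]), np.int32(3852), array([636. ,  14.7]), 19.1, 279.5, 162.1)
(array([433.9, 106.2]), np.int32(206), array([ 725.9, -505.1]), 36.8, 51.7, 141.6)
(array([349.9, 144.7]), np.int32(345), array([ 613.7, -258.3]), 46.9, 65.1, 112.9)
```

Call:
arm_command --steps '[{"slide": [0.0027,0.001,-0.03],"rot": [0,0,0],"grip": 1},{"slide": [0,0,-0.03],"rot": [0,0,0],"grip": 1},{"slide": [0,0,-0.03],"rot": [0,0,0],"grip": 1},{"slide": [0,0,-0.03],"rot": [0,0,0],"grip": 1},{"slide": [0,0,-0.02],"rot": [0,0,0],"grip": 0.9},{"slide": [0,0,-0.0092],"rot": [0,0,0],"grip": 0.7},{"slide": [0,0,0],"rot": [0,0,0],"grip": 0.3},{"slide": [0,0,0],"rot": [0,0,0],"grip": 0.3}]' --newtons 20

```text
time: 13.95
ee_pos: [0.575, 0.1775, 0.0334]
eef_rot: [0.811, 0.585, 0.001, 0.0]
ft_force: [0.8, -0.4, -0.6]
width: 0.0564
grip_force: 0.0
```

Call:
arm_command --steps '[{"slide": [0,0,0],"rot": [0,0,0],"grip": 0.3},{"slide": [0,0,0],"rot": [0,0,0],"grip": 0.3},{"slide": [0,0,0],"rot": [0,0,0],"grip": 0.3},{"slide": [0,0,0],"rot": [0,0,0],"grip": 0.3},{"slide": [0,0,0],"rot": [0,0,0],"grip": 0.3},{"slide": [0,0,0.015],"rot": [0,0,0],"grip": 0.3},{"slide": [0,0,0.035],"rot": [0,0,0],"grip": 0.3},{"slide": [0,0,0.04],"rot": [0,0,0],"grip": 0.3}]'

```text
time: 14.95
ee_pos: [0.5739, 0.1771, 0.1236]
eef_rot: [0.811, 0.585, -0.0, -0.0]
ft_force: [0.5, -0.2, -1.0]
width: 0.0441
grip_force: 20.0
```

Call:
arm_command --steps '[{"slide": [0,-0.02,0.04],"rot": [0,0,3],"grip": 0.3},{"slide": [0.008,-0.05,0.03],"rot": [0,0,4],"grip": 0.3},{"slide": [0.008,-0.055,0.01],"rot": [0,0,4.5],"grip": 0.3},{"slide": [0.008,-0.055,0],"rot": [0,0,4.5],"grip": 0.3},{"slide": [0.008,-0.055,0],"rot": [0,0,4.5],"grip": 0.3},{"slide": [0.008,-0.055,0],"rot": [0,0,4.5],"grip": 0.3},{"slide": [0.008,-0.055,0],"rot": [0,0,4.5],"grip": 0.3},{"slide": [0.008,-0.055,0],"rot": [0,0,4.5],"grip": 0.3}]'

```text
time: 15.95
ee_pos: [0.6303, -0.2246, 0.2033]
eef_rot: [0.603, 0.798, 0.0, 0.0]
ft_force: [1.3, -0.2, -1.4]
width: 0.0438
grip_force: 20.0
```

Call:
arm_command --steps '[{"slide": [0.007,-0.05,0],"rot": [0,0,4],"grip": 0.3},{"slide": [0.007,-0.049,0],"rot": [0,0,3.3],"grip": 0.3},{"slide": [0,0,0],"rot": [0,0,0],"grip": 0.3},{"slide": [0,0,0],"rot": [0,0,0],"grip": 0.3},{"slide": [0,0,0],"rot": [0,0,0],"grip": 0.3},{"slide": [0,0,0],"rot": [0,0,0],"grip": 0.3},{"slide": [0,0,0],"rot": [0,0,0],"grip": 0.3},{"slide": [0,0,0],"rot": [0,0,0],"grip": 0.3}]'

```text
time: 16.95
ee_pos: [0.6444, -0.3216, 0.2025]
eef_rot: [0.552, 0.834, 0.0, 0.0]
ft_force: [-0.3, 0.5, -1.2]
width: 0.0438
grip_force: 20.0
```

```bash
python3 w.py w4 .060
cat > rel.py <<'E'
from h import *
import sys
s=sensors.read_state();p=s["ee_pos"];zc=float(sys.argv[1])
c=eyes.camera("wrist")
hsv=cv2.cvtColor(c["pixels"],cv2.COLOR_RGB2HSV)
m=cv2.inRange(hsv,(18,110,90),(36,255,255))
d=np.array([np.cos(np.radians(112.9)),np.sin(np.radians(112.9))]);e=np.array([-d[1],d[0]])
t=np.where(np.diff((m[:,257]>0).astype(int)))[0][:5];print("col257",t)
for v in t:
    print(v,"fwd z=stack %.1f z=held %.1f"%tuple(((onz(c,257,v+.5,z)[:2]-p[:2])@d*1000) for z in (zc,p[2]+.024)))
for v in range(int(t[0])+6,225,12):
  for u in np.where(np.diff(m[v].astype(int)))[0]:
    print(v,u,"lat %.1f %.1f"%tuple(((onz(c,u+.5,v,z)[:2]-p[:2])@e*1000) for z in (zc,p[2]+.024)))
E
python3 rel.py .06
```

```text
16.95 [ 0.6444 -0.3216  0.2025] [0.5523 0.8337 0.     0.    ] [-0.2682  0.4695 -1.169 ] 0.043785005195657783
close angle 22.95214383849893
(array([255.2, 104.1]), np.int32(3594), array([ 618. , -261.4]), 43.1, 62.5, 113.0)
(array([256.5, 219. ]), np.int32(5728), array([ 660.9, -359.6]), 59.5, 95.3, 23.0)
(array([151.1, 264.6]), np.int32(640), array([ 583.6, -444.8]), 18.8, 66.4, 105.9)
(array([362. , 264.2]), np.int32(637), array([ 776.2, -363.3]), 18.5, 66.2, 118.5)
(array([306.6, 307.4]), np.int32(8283), array([ 756., -416.]), 50.0, 401.1, 22.9)
col257 [ 67 141 189 248 278]
67 fwd z=stack 97.5 z=held 82.0
141 fwd z=stack 34.1 z=held 53.4
189 fwd z=stack -11.1 z=held 32.9
248 fwd z=stack -71.6 z=held 5.5
278 fwd z=stack -104.7 z=held -9.4
73 230 lat 22.2 9.9
73 280 lat -21.0 -9.6
85 230 lat 22.4 10.0
85 279 lat -20.4 -9.3
97 230 lat 22.6 10.1
97 279 lat -20.6 -9.4
109 230 lat 22.8 10.2
109 279 lat -20.7 -9.5
121 231 lat 22.1 9.9
121 279 lat -20.9 -9.5
133 231 lat 22.3 10.0
133 279 lat -21.2 -9.6
193 209 lat 44.1 19.9
193 303 lat -45.0 -20.4
205 207 lat 46.5 20.9
205 305 lat -47.3 -21.5
217 207 lat 46.9 21.1
217 305 lat -47.8 -21.7
```

Call:
arm_command --steps '[{"slide": [-0.0087,0.0198,0],"rot": [0,0,0],"grip": 0.3},{"slide": [-0.0087,0.0198,0],"rot": [0,0,0],"grip": 0.3},{"slide": [-0.0088,0.0198,-0.01],"rot": [0,0,0],"grip": 0.3},{"slide": [0,0,-0.03],"rot": [0,0,0],"grip": 0.3},{"slide": [0,0,-0.03],"rot": [0,0,0],"grip": 0.3},{"slide": [0,0,-0.0175],"rot": [0,0,0],"grip": 0.3},{"slide": [0,0,0],"rot": [0,0,0],"grip": 0.3},{"slide": [0,0,0],"rot": [0,0,0],"grip": 0.3}]'

```text
time: 18.05
ee_pos: [0.6189, -0.2625, 0.1162]
eef_rot: [0.552, 0.834, 0.0, 0.001]
ft_force: [0.2, 0.5, 0.0]
width: 0.0437
grip_force: 20.0
```

```bash
python3 rel.py .06; python3 -c "from h import *;print(sensors.read_state()['ee_pos'])"
```

```text
col257 [147 151 155 180 189]
147 fwd z=stack 40.1 z=held 50.9
151 fwd z=stack 37.5 z=held 49.2
155 fwd z=stack 34.8 z=held 47.6
180 fwd z=stack 17.9 z=held 36.9
189 fwd z=stack 11.6 z=held 32.9
165 222 lat 22.2 14.0
165 287 lat -21.0 -13.2
177 223 lat 21.7 13.8
177 287 lat -21.2 -13.3
201 207 lat 33.1 20.9
201 305 lat -33.9 -21.4
213 207 lat 33.4 21.1
213 305 lat -34.2 -21.6
[ 0.61897601 -0.26259015  0.11635815]
```

Call:
arm_command --steps '[{"slide": [-0.0014,0.0018,-0.018],"rot": [0,0,0],"grip": 0.3},{"slide": [0,0,-0.018],"rot": [0,0,0],"grip": 0.3},{"slide": [0,0,-0.008],"rot": [0,0,0],"grip": 0.3},{"slide": [0,0,-0.0042],"rot": [0,0,0],"grip": 0.3},{"slide": [0,0,0],"rot": [0,0,0],"grip": 0.3},{"slide": [0,0,0],"rot": [0,0,0],"grip": 0.3},{"slide": [0,0,0],"rot": [0,0,0],"grip": 0.3},{"slide": [0,0,0],"rot": [0,0,0],"grip": 0.3}]'

```text
time: 19.1
ee_pos: [0.617, -0.2606, 0.0671]
eef_rot: [0.552, 0.834, 0.0, 0.0]
ft_force: [-1.8, 1.8, 5.3]
width: 0.0439
grip_force: 20.0
```

Call:
arm_command --steps '[{"slide": [0,0,0],"rot": [0,0,0],"grip": 0.7},{"slide": [0,0,0],"rot": [0,0,0],"grip": 0.7},{"slide": [0,0,0],"rot": [0,0,0],"grip": 0.7},{"slide": [0,0,0],"rot": [0,0,0],"grip": 0.7},{"slide": [0,0,0.02],"rot": [0,0,0],"grip": 0.7},{"slide": [0,0,0.03],"rot": [0,0,0],"grip": 1},{"slide": [0,0,0.045],"rot": [0,0,0],"grip": 1},{"slide": [0,0,0.035],"rot": [0,0,0],"grip": 1}]'

```text
time: 20.1
ee_pos: [0.6173, -0.2605, 0.2004]
eef_rot: [0.552, 0.834, 0.0, 0.001]
ft_force: [0.8, -0.7, 0.6]
width: 0.0824
grip_force: 0.0
```

Call:
arm_command --steps '[{"slide": [-0.0105,0.0415,0],"rot": [0,0,6.25],"grip": 1},{"slide": [-0.0105,0.0415,0],"rot": [0,0,6.25],"grip": 1},{"slide": [-0.0105,0.0415,0],"rot": [0,0,6.25],"grip": 1},{"slide": [-0.0105,0.0415,0],"rot": [0,0,6.25],"grip": 1},{"slide": [-0.0105,0.0415,0],"rot": [0,0,6.25],"grip": 1},{"slide": [-0.0105,0.0415,0],"rot": [0,0,6.25],"grip": 1},{"slide": [-0.0105,0.0415,0],"rot": [0,0,6.25],"grip": 1},{"slide": [-0.0105,0.0415,0],"rot": [0,0,6.25],"grip": 1}]'

```text
time: 21.1
ee_pos: [0.5326, 0.0728, 0.1982]
eef_rot: [0.146, 0.989, -0.0, 0.001]
ft_force: [0.1, -0.8, 0.8]
width: 0.087
grip_force: 0.0
```

Call:
arm_command --steps '[{"slide": [0,0,0],"rot": [0,0,0],"grip": 1},{"slide": [0,0,0],"rot": [0,0,0],"grip": 1},{"slide": [0,0,0],"rot": [0,0,0],"grip": 1},{"slide": [0,0,0],"rot": [0,0,0],"grip": 1},{"slide": [0,0,0],"rot": [0,0,0],"grip": 1},{"slide": [0,0,0],"rot": [0,0,0],"grip": 1},{"slide": [0,0,0],"rot": [0,0,0],"grip": 1},{"slide": [0,0,0],"rot": [0,0,0],"grip": 1}]'

```text
time: 22.1
ee_pos: [0.5328, 0.0714, 0.1967]
eef_rot: [0.148, 0.989, 0.0, -0.0]
ft_force: [0.2, 0.4, -0.7]
width: 0.0871
grip_force: 0.0
```

```bash
python3 w.py w5 .104
python3 - <<'E'
from h import *
print(sensors.read_state()["joint_positions"])
c=eyes.camera("top")
for r in lids(c,lambda u,v:.090): print(r)
E
```

```text
22.1 [0.5328 0.0714 0.1967] [ 0.1483  0.9889  0.     -0.    ] [ 0.1794  0.4483 -0.6995] 0.08713518829567513
close angle 72.94227241038597
(array([ 64. , 264.6]), np.int32(1007), array([547., -99.]), 25.8, 57.5, 149.7)
(array([448.5, 264.6]), np.int32(1065), array([640. , 204.4]), 26.0, 57.5, 176.1)
(array([381.2, 315. ]), np.int32(3812), array([667.4, 133.6]), 16.9, 246.6, 73.4)
[ 0.66202199  0.30954837 -1.03231893  1.68833772  0.27476239  1.3005706
  0.84931723]
(array([433.9, 106.2]), np.int32(208), array([ 713.6, -492.5]), 35.9, 50.5, 141.6)
(array([352.4, 141.3]), np.int32(367), array([ 613.8, -259.6]), 46.9, 65.0, 113.1)
```

View pics/w5.png

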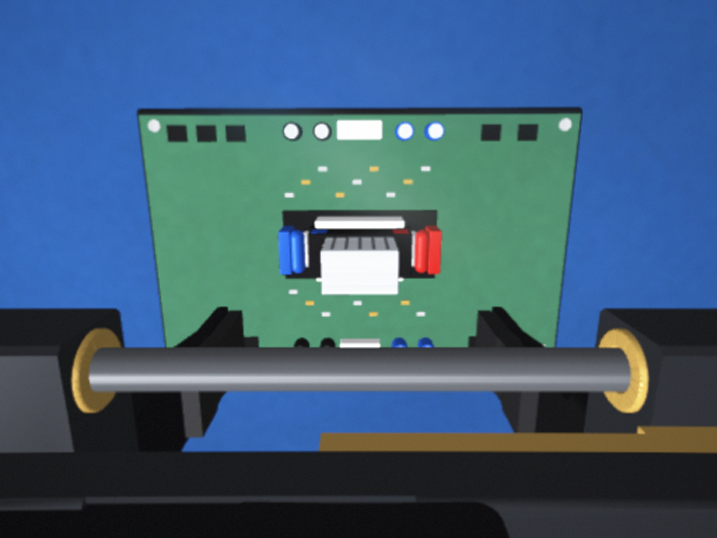

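Run:
```python
from h import *
from scipy.spatial.transform import Rotation as R
c=eyes.camera("wrist");p=c["pixels"]
save(c,"crop5.png",(190,145,330,225),5)
P=np.array([onz(c,u/1.4,v/1.4,.104)[:2]*1000 for u,v in [(322,250),(397,250),(398,293),(321,294)]]);print(P,P.mean(0))
print(np.linalg.norm(np.diff(P,axis=0),axis=1))
```

```text
[[516.41485375  54.56654968]
 [528.72310408  94.72123425]
 [553.24347236  88.35476536]
 [540.8657981   45.91727947]] [534.81180707  70.88995719]
[41.99871093 25.33338483 44.20573524]
```

View pics/crop5.png

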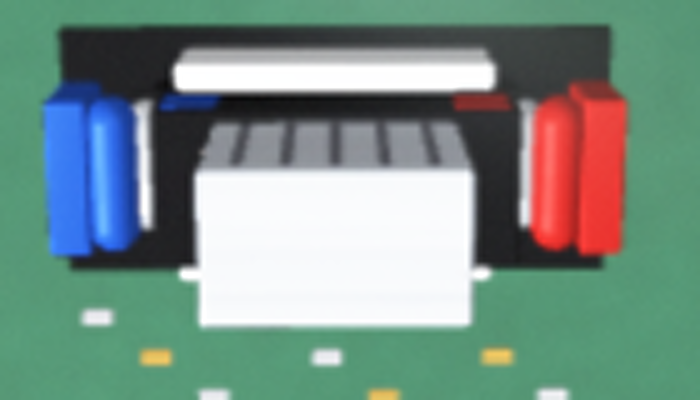

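Call:
arm_command --steps '[{"slide": [0.002,-0.0005,-0.03],"rot": [0,0,0],"grip": 1},{"slide": [0,0,-0.03],"rot": [0,0,0],"grip": 1},{"slide": [0,0,-0.03],"rot": [0,0,0],"grip": 1},{"slide": [0,0,-0.025],"rot": [0,0,0],"grip": 1},{"slide": [0,0,-0.0127],"rot": [0,0,0],"grip": 0.9},{"slide": [0,0,0],"rot": [0,0,0],"grip": 0.6},{"slide": [0,0,0],"rot": [0,0,0],"grip": 0.53},{"slide": [0,0,0],"rot": [0,0,0],"grip": 0.53}]' --newtons 15

```text
time: 23.25
ee_pos: [0.5353, 0.0709, 0.0699]
eef_rot: [0.148, 0.989, 0.0, 0.001]
ft_force: [-0.4, 0.1, 0.5]
width: 0.0563
grip_force: 0.0
```

Call:
arm_command --steps '[{"slide": [0,0,0],"rot": [0,0,0],"grip": 0.5},{"slide": [0,0,0],"rot": [0,0,0],"grip": 0.45},{"slide": [0,0,0],"rot": [0,0,0],"grip": 0.4},{"slide": [0,0,0],"rot": [0,0,0],"grip": 0.4},{"slide": [0,0,0],"rot": [0,0,0],"grip": 0.4},{"slide": [0,0,0],"rot": [0,0,0],"grip": 0.4},{"slide": [0,0,0],"rot": [0,0,0],"grip": 0.4},{"slide": [0,0,0],"rot": [0,0,0],"grip": 0.4}]'

```text
time: 24.25
ee_pos: [0.535, 0.0709, 0.0693]
eef_rot: [0.148, 0.989, -0.0, 0.0]
ft_force: [-1.1, -0.8, 5.4]
width: 0.0441
grip_force: 15.0
```

```bash
python3 -c "
from h import *;np.set_printoptions(precision=4,suppress=True)
s=sensors.read_state();[print(k,s[k]) for k in ('ee_pos','eef_rot','ft_force','torque','width','grip_force','joint_positions')]"
```

```text
ee_pos [0.535  0.0709 0.0693]
eef_rot [ 0.1484  0.9889 -0.      0.0002]
ft_force [-1.1229 -0.7616  5.4361]
torque [-0.1326  0.1109  0.0019]
width 0.04406007600911001
grip_force 14.996682103956118
joint_positions [ 0.5765  0.459  -0.9513  1.8205  0.4215  1.0803  0.7427]
```

Call:
arm_command --steps '[{"slide": [0,0,0],"rot": [0,0,0],"grip": 0.4},{"slide": [0,0,0],"rot": [0,0,0],"grip": 0.4},{"slide": [-0.0002,-0.0006,0.0007],"rot": [0.956,-0.292,0],"grip": 0.4},{"slide": [-0.0002,-0.0007,0.0007],"rot": [0.956,-0.292,0],"grip": 0.4},{"slide": [-0.0002,-0.0007,0.0006],"rot": [0.956,-0.292,0],"grip": 0.4},{"slide": [-0.0002,-0.0007,0.0006],"rot": [0.956,-0.292,0],"grip": 0.4},{"slide": [-0.0002,-0.0007,0.0006],"rot": [0.956,-0.292,0],"grip": 0.4},{"slide": [-0.0002,-0.0007,0.0006],"rot": [0.956,-0.292,0],"grip": 0.4}]' --newtons 60

```text
time: 25.25
ee_pos: [0.5333, 0.0662, 0.0726]
eef_rot: [0.148, 0.988, 0.052, 0.008]
ft_force: [-1.1, -3.9, -0.0]
width: 0.0432
grip_force: 60.0
```

```bash
cat > st.py <<'E'
from h import *;np.set_printoptions(precision=4,suppress=True)
from scipy.spatial.transform import Rotation as R
s=sensors.read_state();[print(k,s[k]) for k in ('ee_pos','eef_rot','ft_force','torque','width','grip_force','joint_positions')]
by=np.array([.292,.956,0]);z=-R.from_quat(s["eef_rot"]).as_matrix()[:,2]
a=np.arcsin(-z@by);bx=np.array([.956,-.292,0]);print("lean to blue deg",np.degrees(a),"side",np.degrees(np.arcsin(z@bx)))
o=s["ee_pos"]-np.array([.535,.0709,.030]);t=np.array([o@by,o[2]])
for n,y in (("red",36),("blue",-36)):
    q=t+[np.cos(a)*y+np.sin(a)*39.3e-3*1e3,np.sin(a)*y-np.cos(a)*39.3] if 0 else t*1e3+[np.cos(a)*y+np.sin(a)*39.3,np.sin(a)*y-np.cos(a)*39.3]
    print(n,"y,z mm",q)
E
python3 st.py
```

```text
ee_pos [0.5333 0.0662 0.0726]
eef_rot [0.1484 0.9875 0.0521 0.0076]
ft_force [-1.0728 -3.9318 -0.0414]
torque [-1.2837  0.2112 -0.0172]
width 0.043194334782823696
grip_force 60.00858072191477
joint_positions [ 0.7036  0.4393 -1.003   1.8583  0.3292  1.0042  0.8558]
lean to blue deg 6.031232616862419 side 0.018803893855825583
red y,z mm [34.9232  7.2741]
blue y,z mm [-36.6783  -0.291 ]
```

Call:
arm_command --steps '[{"slide": [-0.0003,-0.0011,0.0009],"rot": [1.434,-0.438,0],"grip": 0.4},{"slide": [-0.0003,-0.0011,0.0009],"rot": [1.434,-0.438,0],"grip": 0.4},{"slide": [-0.0003,-0.0011,0.0008],"rot": [1.434,-0.438,0],"grip": 0.4},{"slide": [-0.0003,-0.0011,0.0008],"rot": [1.434,-0.438,0],"grip": 0.4},{"slide": [-0.0003,-0.0011,0.0007],"rot": [1.434,-0.438,0],"grip": 0.4},{"slide": [-0.0003,-0.0011,0.0007],"rot": [1.434,-0.438,0],"grip": 0.4},{"slide": [-0.0003,-0.0011,0.0007],"rot": [1.434,-0.438,0],"grip": 0.4},{"slide": [-0.0003,-0.0011,0.0006],"rot": [1.434,-0.438,0],"grip": 0.4}]'

```text
time: 26.25
ee_pos: [0.5313, 0.0599, 0.0794]
eef_rot: [0.146, 0.977, 0.157, 0.023]
ft_force: [3.2, 9.3, -6.1]
width: 0.0436
grip_force: 60.0
```

```bash
python3 st.py; python3 -c "
from h import *
c=eyes.camera('wrist');save(c,'w6.png',scale=1.4)"
```

```text
ee_pos [0.5313 0.0599 0.0794]
eef_rot [0.1458 0.9765 0.1568 0.0233]
ft_force [ 3.2147  9.3481 -6.1117]
torque [ 1.6767 -0.5036 -0.0037]
width 0.04364357443230307
grip_force 60.008415738120675
joint_positions [ 0.9599  0.4565 -1.1207  1.9175  0.1467  0.8922  1.0978]
lean to blue deg 18.23031463691746 side 0.015219098910750054
red y,z mm [34.8578 23.3517]
blue y,z mm [-33.5283   0.8274]
```

View pics/w6.png

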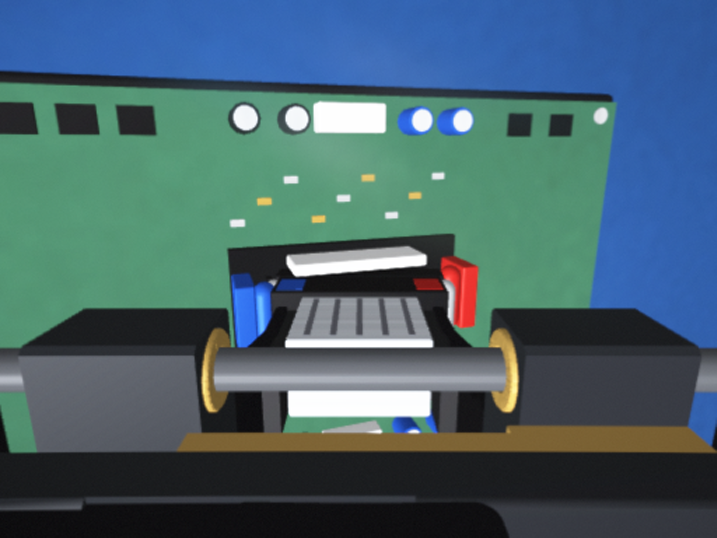

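Call:
arm_command --steps '[{"slide": [0.0003,0.0008,0.0006],"rot": [-1.577,0.482,0],"grip": 0.4},{"slide": [0.0002,0.0008,0.0006],"rot": [-1.577,0.482,0],"grip": 0.4},{"slide": [0.0003,0.0008,0.0006],"rot": [-1.577,0.482,0],"grip": 0.4},{"slide": [0.0002,0.0008,0.0006],"rot": [-1.577,0.482,0],"grip": 0.4},{"slide": [0.0003,0.0008,0.0006],"rot": [-1.577,0.482,0],"grip": 0.4},{"slide": [0.0002,0.0008,0.0006],"rot": [-1.577,0.482,0],"grip": 0.4},{"slide": [0.0003,0.0009,0.0006],"rot": [-1.577,0.482,0],"grip": 0.4},{"slide": [0.0002,0.0009,0.0006],"rot": [-1.577,0.482,0],"grip": 0.4}]'

```text
time: 27.3
ee_pos: [0.5346, 0.0689, 0.0853]
eef_rot: [0.147, 0.988, 0.045, 0.008]
ft_force: [2.8, 11.4, 1.8]
width: 0.0439
grip_force: 60.0
```

```bash
python3 st.py
```

```text
ee_pos [0.5346 0.0689 0.0853]
eef_rot [0.1468 0.9881 0.0446 0.0076]
ft_force [ 2.8302 11.3606  1.8112]
torque [ 3.1403 -0.8998  0.0027]
width 0.0438808361078647
grip_force 60.006627067923546
joint_positions [ 0.6925  0.4248 -1.0076  1.8409  0.3273  1.0359  0.8485]
lean to blue deg 5.178228865105161 side -0.09983095788599483
red y,z mm [37.3906 19.3673]
blue y,z mm [-34.3156  12.869 ]
```

Call:
arm_command --steps '[{"slide": [0.0003,0.0009,0.001],"rot": [-1.577,0.482,0],"grip": 0.4},{"slide": [0.0002,0.0009,0.001],"rot": [-1.577,0.482,0],"grip": 0.4},{"slide": [0.0003,0.0009,0.001],"rot": [-1.577,0.482,0],"grip": 0.4},{"slide": [0.0002,0.0009,0.001],"rot": [-1.577,0.482,0],"grip": 0.4},{"slide": [0.0003,0.0009,0.001],"rot": [-1.577,0.482,0],"grip": 0.4},{"slide": [0.0002,0.0009,0.0009],"rot": [-1.577,0.482,0],"grip": 0.4},{"slide": [0.0003,0.0009,0.0009],"rot": [-1.577,0.482,0],"grip": 0.4},{"slide": [0.0002,0.0009,0.0009],"rot": [-1.577,0.482,0],"grip": 0.4}]'

```text
time: 28.3
ee_pos: [0.5351, 0.0713, 0.0913]
eef_rot: [0.148, 0.986, -0.073, -0.011]
ft_force: [-0.1, -0.0, -3.3]
width: 0.0437
grip_force: 60.0
```

```bash
python3 st.py
```

```text
ee_pos [0.5351 0.0713 0.0913]
eef_rot [ 0.1482  0.9862 -0.0735 -0.0111]
ft_force [-0.1415 -0.04   -3.3221]
torque [ 0.3303 -0.2196 -0.0144]
width 0.04366258783850813
grip_force 59.99510723166168
joint_positions [ 0.4428  0.4725 -0.912   1.7447  0.5075  1.2459  0.6395]
lean to blue deg -8.517477453780238 side 0.027289614390499844
red y,z mm [30.1681 17.0576]
blue y,z mm [-41.0378  27.7216]
```

Call:
arm_command --steps '[{"slide": [0.0005,0.0015,0.001],"rot": [-1.39,0.423,0],"grip": 0.4},{"slide": [0.0005,0.0015,0.001],"rot": [-1.39,0.423,0],"grip": 0.4},{"slide": [0.0005,0.0015,0.001],"rot": [-1.39,0.423,0],"grip": 0.4},{"slide": [0.0005,0.0015,0.001],"rot": [-1.39,0.423,0],"grip": 0.4},{"slide": [0.0005,0.0015,0.001],"rot": [-1.39,0.423,0],"grip": 0.4},{"slide": [0.0004,0.0015,0.001],"rot": [-1.39,0.423,0],"grip": 0.4},{"slide": [0,0,0],"rot": [0,0,0],"grip": 0.4},{"slide": [0,0,0],"rot": [0,0,0],"grip": 0.4}]'

```text
time: 29.3
ee_pos: [0.538, 0.0807, 0.0973]
eef_rot: [0.147, 0.978, -0.147, -0.022]
ft_force: [0.5, 0.3, -1.6]
width: 0.0435
grip_force: 60.0
```

```bash
python3 st.py
```

```text
ee_pos [0.538  0.0807 0.0973]
eef_rot [ 0.1467  0.9779 -0.1471 -0.0219]
ft_force [ 0.4673  0.2935 -1.6208]
torque [ 0.5476 -0.3088  0.0256]
width 0.043542812288568926
grip_force 59.99553660862148
joint_positions [ 0.2852  0.5343 -0.8596  1.6645  0.6026  1.4002  0.5345]
lean to blue deg -17.09663877192842 side 0.003992601804004871
red y,z mm [33.0809 19.1564]
blue y,z mm [-35.7374  40.3233]
```

Call:
arm_command --steps '[{"slide": [0,0,0.004],"rot": [0,0,0],"grip": 0.4},{"slide": [-0.0005,-0.0016,0.003],"rot": [2.725,-0.832,0],"grip": 0.4},{"slide": [-0.0005,-0.0016,0.003],"rot": [2.725,-0.832,0],"grip": 0.4},{"slide": [-0.0005,-0.0016,0.003],"rot": [2.725,-0.832,0],"grip": 0.4},{"slide": [-0.0005,-0.0016,0.003],"rot": [2.725,-0.832,0],"grip": 0.4},{"slide": [-0.0005,-0.0017,0],"rot": [2.725,-0.832,0],"grip": 0.4},{"slide": [-0.0005,-0.0017,0],"rot": [2.725,-0.832,0],"grip": 0.4},{"slide": [0,0,0],"rot": [0,0,0],"grip": 0.4}]'

```text
time: 30.3
ee_pos: [0.535, 0.0692, 0.1136]
eef_rot: [0.15, 0.989, -0.001, 0.0]
ft_force: [-0.3, 0.0, -2.4]
width: 0.0436
grip_force: 60.0
```

Call:
arm_command --steps '[{"slide": [0,0,0],"rot": [0,0,0],"grip": 0.4},{"slide": [0,0,0],"rot": [0,0,0],"grip": 0.4},{"slide": [0,0,0],"rot": [0,0,0],"grip": 0.4},{"slide": [0,0,0],"rot": [0,0,0],"grip": 0.4},{"slide": [0,0,0],"rot": [0,0,0],"grip": 0.4},{"slide": [0,0,0],"rot": [0,0,0],"grip": 0.4},{"slide": [0,0,0],"rot": [0,0,0],"grip": 0.4},{"slide": [0,0,0],"rot": [0,0,0],"grip": 0.4}]'

```text
time: 31.3
ee_pos: [0.535, 0.0709, 0.1134]
eef_rot: [0.148, 0.989, -0.0, -0.0]
ft_force: [-0.7, 0.4, -2.0]
width: 0.0435
grip_force: 60.0
```

```bash
python3 st.py
python3 - <<'E'
from h import *
c=eyes.camera("wrist");a=c["pixels"]
s=eyes.camera("side");print(eyes.look_for("module",s)[:2])
t=eyes.camera("top")
for r in lids(t,lambda u,v:.090): print(r)
x=cv2.resize(a,None,fx=.75,fy=.75);y=cv2.resize(s["pixels"][100:280,130:350],(352,288),interpolation=cv2.INTER_CUBIC)
cv2.imwrite("pics/fin.png",np.hstack([x,y])[:,:,::-1])
E
```

```text
ee_pos [0.535  0.0709 0.1134]
eef_rot [ 0.1483  0.9889 -0.0001 -0.    ]
ft_force [-0.7214  0.3581 -2.0467]
torque [ 0.0587 -0.1273  0.0284]
width 0.04349105185437409
grip_force 59.99554214067757
joint_positions [ 0.6059  0.4017 -0.9804  1.7805  0.3633  1.1545  0.7849]
lean to blue deg -0.01219160170827477 side -0.0013278801387885625
red y,z mm [36.0426 44.0603]
blue y,z mm [-35.9574  44.0756]
[{'bbox': [218.5, 170.6, 242.1, 202.3], 'conf': 0.85}]
(array([433.9, 106.2]), np.int32(208), array([ 713.9, -492.7]), 35.9, 51.2, 141.7)
(array([352.4, 141.3]), np.int32(365), array([ 613.8, -259.6]), 46.9, 65.0, 113.1)
```

View pics/fin.png

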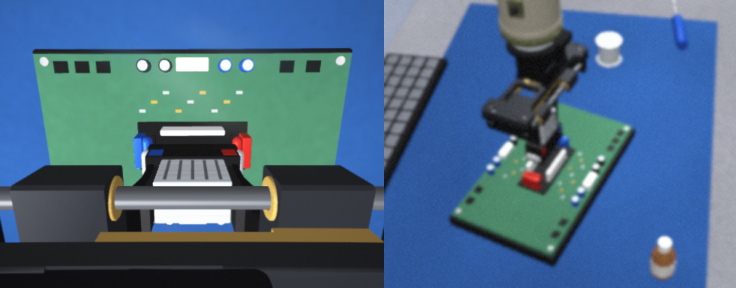

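```bash
python3 -c "from bench import order;print(order.close_job())"
```

```text
the job is handed in; nothing more can be done
None
```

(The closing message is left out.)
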